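# Set the cell clamp to its gauge mark

## Robot

A 6-joint arm with a two-finger parallel gripper is mounted at the origin on a cart in front of the work surface, level with it; the furniture and walls round the work are solid. World frame = base frame: x ahead of the robot, y to its left, z up, the work surface at z = 0. Lengths are in m, angles in rad, forces in N, time in s.
With the tool pointing down it reaches from about 0.375 to 0.925 m from the base axis. Payload 5.7 kg.
Tool frame: the origin (TCP) lies midway between the tips of the shut fingers; the grasp point (between the pads) lies behind it (bot.tcp_to_grasp is the z of the grasp point in the tool frame, in m); z points along the fingers, y is the line along which they close (so a half turn about z gives the same grasp; the last joint's range is limited). The gripper opens to 88 mm and grips with 3 to 60 N. Pads are 20 mm wide; open, the fingers measure 115 mm over their backs; the gripper's body (75 mm by 178 mm) begins 61 mm behind the grasp point.
Start: joints at [-1.371, 0.359, 1.51, -0, 1.272, -0.115], TCP at [0.186, -0.57, 0.223] pointing down, gripper open.
Joint ranges: [-2.97, 2.97], [-1.01, 2.36], [0.21, 2.38], [-0.96, 4.11], [0.2, 2.71], [-2.98, 2.98]. Speed limits (rad/s): [2.39, 2.39, 3.14, 3.14, 3.14, 3.14].

## Interface

Orientations are given as a rotation vector (axis times angle).
In Python, from bench import monitor, imaging, bot gives the robot as it stands. The module is installed in compiled form; this text tells all that it offers.
- The arm moves only by the shell command python3 -m pendant 'ROWS' [FORCE]. ROWS is JSON, a list of rows, each a list of 3 entries, a list of its own where there are three numbers: the opening in per cent of the stroke, from 0 (shut) to 100 (fully open), then the shift along the tool's x, y, z in mm, then the turn about the tool's z in degrees. In form: [[claw, [tx, ty, tz], turn], ...]. A call has 1 to 12 rows; each row is the pose to reach, as a shift and turn from the pose commanded when the call began, along the tool's axes at that moment; what a row does not reach only later rows make up. A row lasts 1/10 s, in which the tool goes at most 50 mm and 8.59 degrees, less where a joint would pass 70% of its speed; a pose out of reach is approached as far as the arm can. A call with a gripper value outside its range is refused whole. The fingers move at their own pace and stop on an object; FORCE is the grip in N (left out, the last holds). Time passes only in rows, so rows that repeat a pose let the fingers close. It gives the time, the measured TCP pose, the force, the opening and the grip force at its end, in the units of the state.
- monitor.sense(): the state, without advancing time (a new reading comes with each control period).
- imaging.get_image(name): name is "scene" or "side" or "wrist"; returns (picture, depth): 384x512x3 uint8, blue, green, red; 384x512 float32, m along the optical axis (not along the pixel's ray), 0 where there is no reading.
- imaging.camera_params(name): a dict with "intrinsics" (3x3 intrinsics, pixels), "dist_coeffs" ([k1, k2, p1, p2, k3] as OpenCV has them; the pictures are not rectified), "position" and "attitude" of the camera in the world; the wrist camera has in their place "tool_from_camera" (4x4, takes a point from camera to tool coordinates, whose origin is the TCP and whose axes are the flange's). Camera axes: x right, y up, looking along -z (the intrinsics and any distortion apply to the point x, -y, -z); pixel columns grow to the right and rows downward; lengths in m; the calibration is good to about 2 mm. A picture is of the moment at which its call begins: read the wrist's pose just before it. camera_params takes no time and is no camera call.
- bot.close_job(): hands the job in; it is judged then, once.
The state is a dict: "time_s": time; "q": joint angles; "dq": joint speeds; "tau": joint torques, N m; "ee_pos": TCP position; "ee_rot": TCP orientation; "ft_force": force on the tool from outside, world axes, zero at the start; "torque": the same for the moment, N m; "opening": opening from 0.0 (shut) to 1.0 (fully open); "grip_force": force on a finger pad.
Only numpy, scipy, OpenCV 4.12 (cv2) and the standard library are available. Lean on these libraries where they do the work, as an engineer would, in place of code of your own. Each camera call takes 0.05 s, during which the arm holds its last target. There are 200 camera calls.

## Task

The sliding jaw of the white cell clamp has to be closed up to the red gauge mark for the next cell. With a fingertip, swing the lock lever fully over toward the robot to free the slide, roll the knurled wheel under the fingertip until the jaw's black pointer stands at the tip of the red mark, then push the lever fully back to lock the setting. Work only the lever and the wheel: do not pinch either of them, do not push the jaw or the red mark by hand, and leave everything else on the bench where it stands.

Things in the scene. Friction and masses are not known exactly. Their poses are not given: they have to be found in the camera images.
- clamp: white and grey cell clamp, 120 x 242 mm, screwed to the bench. Origin on the bench surface; y along the slide from wheel to fixed jaw (robot's left), x away from the robot, z up. Grey base plate (x -60..60, y -130..112 mm) 12 mm thick; white gear housing (x -55..48, y -125..-25) up to z 66; jaws (x -10..54, y 18..105) up to z 64; scale bar, pointer and mark below z 48
- wheel_top (a point): top of the knurled wheel's black rubber rim, mid-width, fixed in the clamp; 78.5 mm above the bench, 12.5 mm above the housing. Wheel: 67 mm diameter, 20 mm wide, shallow ridges, axle along clamp x; only its crown stands out of the slot. Pressed lightly (2 to 10 N; the rubber sinks about 1 mm) and stroked along clamp y it turns; lift off and repeat. Turns only with the lever free, stays where left
- wheel (a joint): turn of the wheel in rad, 0 at the start; grows when its top is rolled toward the fixed jaw (clamp +y, as the black arrow beside it shows), which closes the gap by 8 mm per rad, that is 0.24 mm per mm of rolling at the rim; rolling back opens it
- jaw_pointer (a point): tip of the black pointer on the sliding jaw, over the white scale bar, 42.5 mm above the bench; moves with the jaw
- gauge_mark (a point): tip of the red gauge mark, a red saddle on the scale bar, facing the pointer's tip; its place differs from time to time, 12 to 31 mm further along clamp +y than the pointer at the start. Pointer and mark agree when both have the same clamp y
- lock_lever (a joint): angle of the lock lever in rad: 0 locked, 1.15 fully free, with end stops at both; stays where left; about 2 N at the tab move it. Swings about the vertical axis through lever_pivot, clockwise seen from above when freed: locked it points along clamp -y; freed, its tab has come toward the robot. Free from 0.9, locked below 0.2
- lever_tab (a point): centre of the lever's upright thumb tab, 50 mm from the pivot axis, 83 mm above the bench; moves with the lever. The tab is 16 mm thick along the swing, 24 mm wide along the lever, from z 67 to 99 mm; nothing else stands beside it at that height. The half facing away from the robot when locked is black (push it to free), the other orange (push it to lock)
- lever_pivot (a point): point on the lock lever's vertical pivot axis, at the tab's height, fixed in the clamp
- red_index: the red saddle that carries the gauge mark (14 mm wide; leave it alone)
- cuvette_rack: blue rack for cells, 44 x 110 x 30 mm, bystander to the right
- timer: white timer, 66 x 62 x 17 mm, bystander to the right
- marker: marker pen with a blue cap, 136 mm long, bystander
- vial: sample vial with a green cap, 28 mm across, 60 mm tall, bystander behind the clamp
- sample_cup: clear sample cup, 38 mm across, 54 mm tall, bystander
- dispersant_bottle: white bottle with a blue cap, 62 mm across, 125 mm tall, bystander
- salt_bottle: white bottle with a dark red cap, 38 mm across, 72 mm tall, bystander
- sliding_jaw: aluminium sliding jaw, 64 x 20 x 50 mm, 43 mm from the fixed jaw at the start; moves along clamp y, driven by the wheel through a rack and pinion; not to be pushed directly

How it is judged:
On the way, in this order (a step that is already met when the one before it is completed fails the run):
1. the lock lever is swung over to free (value of joint lock_lever above 0.9 rad), for 0.1 s.
2. with the lever free, the wheel is rolled until the pointer stands within 2 mm of the red mark (y of jaw_pointer in the frame of gauge_mark between -0.002 and 0.002 m and value of joint lock_lever above 0.9 rad), for 0.3 s.
At the end, for the whole second after the job is handed in: The jaw's pointer stands within 2 mm of the red gauge mark along the slide, the lock lever is back at its locked stop (below 0.2 rad) and the wheel is at rest (y of jaw_pointer in the frame of gauge_mark between -0.002 and 0.002 m and value of joint lock_lever below 0.2 rad and velocity of joint wheel between -0.05 and 0.05 rad/s); the robot touches nothing.
It fails at once if the lever's tab is pinched (both faces pressed at once) (contact force between the fingers and tab_rear above 1 N and contact force between the fingers and tab_front above 1 N).
It fails at once if the wheel is pinched (both its flat sides pressed at once) (contact force between the fingers and wheel_side_front above 1 N and contact force between the fingers and wheel_side_rear above 1 N).
It fails at once if the sliding jaw is pushed by hand (contact force between any of the fingers, the arm and sliding_jaw above 2 N).
It fails at once if the red mark is pushed (contact force between any of the fingers, the arm and red_index above 2 N).
It fails at once if a bystander is moved or lifted more than 15 mm (distance of any of cuvette_rack, timer, marker, vial, sample_cup, dispersant_bottle, salt_bottle from where it was at the start of the episode above 0.015 m).
It also fails if it takes over 72 s, if anything falls off the work surface, if the arm or the gripper's body presses on something with over 40 N, if the wrist force passes 120 N, or if a joint passes its speed limit or range.

## Working session

There is one attempt and no reset: what is moved stays moved. The work goes in short steps, Python scripts to look and compute and a shell command to move; the robot and the scene stay as the last step left them, time stands still between calls to the robot, and variables do not carry over. Pictures are saved under pics/ and viewed, at most 11 in all, crops included, and the job is handed in when it is done.

```bash
mkdir -p pics
cat > h.py <<'E'
import numpy as np, cv2
from scipy.spatial.transform import Rotation as R
from bench import monitor, imaging, bot
def cam(name, s=None):
    p=imaging.camera_params(name); K=np.array(p["intrinsics"]); d=np.array(p["dist_coeffs"])
    if "position" in p:
        a=np.array(p["attitude"]); Rm=a if a.shape==(3,3) else R.from_rotvec(a).as_matrix()
        return K,d,Rm,np.array(p["position"])
    s=s or monitor.sense(); T=np.array(p["tool_from_camera"]); Rt=R.from_rotvec(s["ee_rot"]).as_matrix()
    return K,d,Rt@T[:3,:3],Rt@T[:3,3]+np.array(s["ee_pos"])
def ray(c,uv):
    K,d,Rm,t=c
    n=cv2.undistortPoints(np.array(uv,float).reshape(-1,1,2),K,d)[:,0]
    return t,(Rm@np.c_[n[:,0],-n[:,1],-np.ones(len(n))].T).T
def plane(c,uv,z):
    t,v=ray(c,uv); return t+v*((z-t[2])/v[:,2])[:,None]
def proj(c,P):
    K,d,Rm,t=c; q=(np.atleast_2d(P)-t)@Rm; q=q*[1,-1,-1]
    return cv2.projectPoints(q,np.zeros(3),np.zeros(3),K,d)[0][:,0]
E
python3 - <<'E'
from h import *
s=monitor.sense(); print({k:np.round(v,3) for k,v in s.items()})
for n in ("scene","side"):
    print(n,imaging.camera_params(n))
    im,dp=imaging.get_image(n); cv2.imwrite(f"pics/{n}0.png",im); np.save(n+"0.npy",dp)
E
```

```text
{'time_s': np.float64(0.0), 'q': array([-1.371,  0.359,  1.511, -0.   ,  1.272, -0.115]), 'dq': array([-0.   ,  0.   ,  0.001, -0.002,  0.001,  0.001]), 'tau': array([ 3.0000e-03, -5.1537e+01, -2.7073e+01,  6.8000e-02,  3.5000e-02,
       -0.0000e+00]), 'ee_pos': array([ 0.186, -0.57 ,  0.222]), 'ee_rot': array([-3.101, -0.492,  0.   ]), 'ft_force': array([-0.35 ,  0.994, -0.64 ]), 'torque': array([-0.016,  0.001, -0.022]), 'grip_force': np.float64(0.0), 'opening': np.float64(1.0)}
scene {'intrinsics': array([[447.53143604,   0.        , 253.18713316],
       [  0.        , 447.53143604, 188.32211133],
       [  0.        ,   0.        ,   1.        ]]), 'dist_coeffs': array([-0.01084414,  0.        ,  0.        ,  0.        ,  0.        ]), 'position': array([0.14582083, 0.41842125, 0.81761383]), 'attitude': array([ 0.32184284, -1.00727356, -2.36142166])}
side {'intrinsics': array([[383.85543073,   0.        , 256.70926704],
       [  0.        , 383.85543073, 194.57249955],
       [  0.        ,   0.        ,   1.        ]]), 'dist_coeffs': array([0.04211643, 0.        , 0.        , 0.        , 0.        ]), 'position': array([ 0.56810225, -0.95227696,  0.52553613]), 'attitude': array([ 1.00220975,  0.00273186, -0.02287551])}
```

View pics/scene0.png

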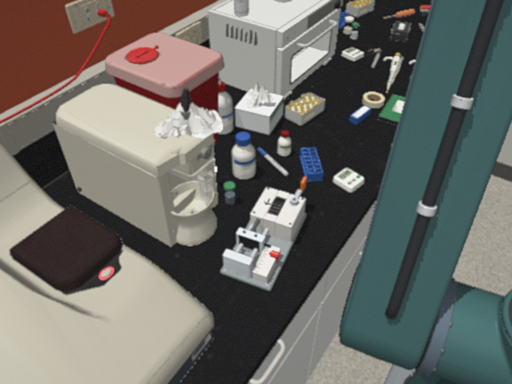

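View pics/side0.png

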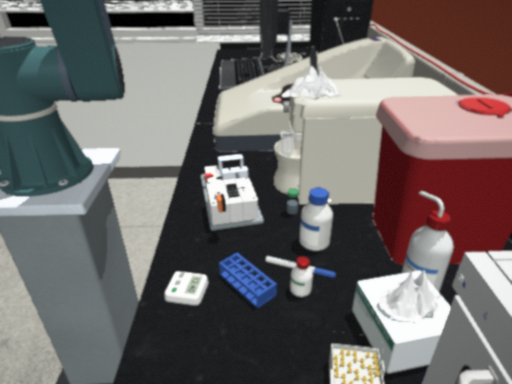

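The scene view shows the clamp at about (265,235), with the orange tab at (303,184) and the red mark at (276,255). In the side view the clamp is at (230,195), with the tab at (220,200). I'll enlarge both.

Run:
```python
from h import *
a=cv2.imread("pics/scene0.png")[170:295,215:320]; b=cv2.imread("pics/side0.png")[145:235,190:275]
a=cv2.resize(a,None,fx=4,fy=4,interpolation=2);b=cv2.resize(b,None,fx=4,fy=4,interpolation=2)
b=cv2.copyMakeBorder(b,0,a.shape[0]-b.shape[0],0,0,0)
cv2.imwrite("pics/crop0.png",np.hstack([a,b]))
for n in("scene","side"):
    im=cv2.imread(f"pics/{n}0.png"); hsv=cv2.cvtColor(im,cv2.COLOR_BGR2HSV); c=cam(n)
    x0,x1,y0,y1=(215,320,170,295) if n=="scene" else (190,275,145,235)
    for nm,lo,hi in(("orange",(6,120,80),(20,255,255)),("red",(0,150,80),(5,255,255))):
        m=cv2.inRange(hsv,lo,hi); mm=np.zeros_like(m); mm[y0:y1,x0:x1]=m[y0:y1,x0:x1]
        N,l,st,ce=cv2.connectedComponentsWithStats(mm)
        for i in range(1,N):
            if st[i,4]>4: print(n,nm,st[i],ce[i].round(1),plane(c,[ce[i]],.083 if nm=="orange" else .045).round(4))
```

```text
scene orange [300 176   6  16  72] [302.7 183.3] [[ 0.4989 -0.2926  0.083 ]]
scene red [270 253   9   7  33] [274.6 254.9] [[ 0.4529 -0.0984  0.045 ]]
side orange [217 194   6  18  78] [219.8 202.4] [[ 0.4976 -0.2869  0.083 ]]
side red [206 174   6   3  13] [208.5 175.2] [[ 0.4551 -0.1048  0.045 ]]
```

View pics/crop0.png

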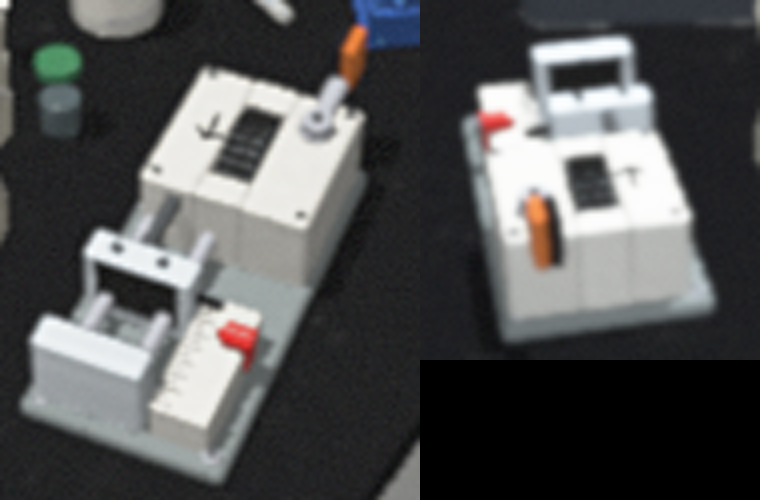

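The crop shows the lever locked: orange tab, wheel slot with its black crown and the arrow, and the red saddle facing the black pointer. I'll move above the clamp with the fingers shut and take a close look.

```bash
python3 -m pendant '[[0,[41,-26,-30],0],[0,[82,-51,-60],0],[0,[123,-77,-80],0],[0,[164,-102,-80],0],[0,[205,-128,-80],0],[0,[246,-154,-80],0],[0,[287,-180,-80],0],[0,[328,-205,-80],0],[0,[370,-230,-80],0],[0,[410,-256,-80],0],[0,[410,-256,-80],0],[0,[410,-256,-80],0]]'
python3 - <<'E'
from h import *
s=monitor.sense(); im,dp=imaging.get_image("wrist"); c=cam("wrist",s)
print(imaging.camera_params("wrist")["tool_from_camera"], s["ee_pos"],s["time_s"])
cv2.imwrite("pics/w1.png",im); np.save("w1.npy",dp); np.savez("w1c.npz",K=c[0],d=c[1],R=c[2],t=c[3])
E
```

```text
time_s: 1.3
ee_pos: [0.4966, -0.1989, 0.3022]
ee_rot: [-3.102, -0.497, 0.002]
ft_force: [-0.3, -0.5, 0.1]
opening: 0.008
grip_force: 0.0
[[-2.45867321e-04  9.61233070e-01  2.75737058e-01  7.63305194e-02]
 [ 9.99999964e-01  2.67192067e-04 -3.97717256e-05  1.45091149e-04]
 [-1.11904652e-04  2.75737038e-01 -9.61233100e-01 -1.61684020e-01]
 [ 0.00000000e+00  0.00000000e+00  0.00000000e+00  1.00000000e+00]] [ 0.49662545 -0.19894451  0.30218183] 1.3
```

View pics/w1.png

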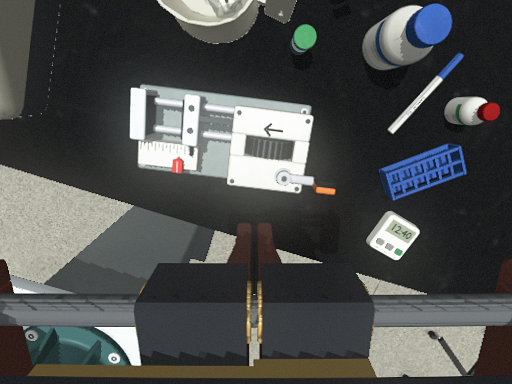

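The wrist view has the whole clamp: housing corners near (235,106), (313,113), (303,192) and (228,183), wheel at (270,148), lever pivot at (284,179), tab at (325,190), red mark at (178,163), pointer at about (193,158).

```bash
cat > an.py <<'E'
from h import *
def load(k):
    z=np.load(k+"c.npz"); return (z["K"],z["d"],z["R"],z["t"]),cv2.imread(f"pics/{k}.png"),np.load(k+".npy")
E
python3 - <<'E'
from an import *
c,im,dp=load("w1")
K,d,Rm,t=c
# world xyz image from depth
v,u=np.mgrid[0:384,0:512]; n=cv2.undistortPoints(np.c_[u.ravel(),v.ravel()].astype(float).reshape(-1,1,2),K,d)[:,0]
P=(t+(dp.ravel()[:,None]*np.c_[n[:,0],-n[:,1],-np.ones(len(n))])@Rm.T).reshape(384,512,3)
m=((abs(P[...,2]-.066)<.005)&(im.min(2)>120)).astype(np.uint8); m[:80]=0;m[200:]=0;m[:,:215]=0;m[:,325:]=0
m=cv2.morphologyEx(m,cv2.MORPH_OPEN,np.ones((5,5)))
cnt=max(cv2.findContours(m,0,2)[0],key=cv2.contourArea)
hull=cv2.convexHull(cnt)[:,0]; W=plane(c,hull,.066)[:,:2].astype(np.float32)
r=cv2.minAreaRect(W*1000); print("housing",r, cv2.boxPoints(r).round(1).tolist())
g=im.max(2); mw=((g<70)).astype(np.uint8); mw[:132]=0;mw[165:]=0;mw[:,:240]=0;mw[:,300:]=0
N,l,st,ce=cv2.connectedComponentsWithStats(cv2.morphologyEx(mw,cv2.MORPH_CLOSE,np.ones((5,5))))
for i in range(1,N):
    if st[i,4]>50: print("wheel",st[i],ce[i],plane(c,[ce[i]],.074).round(4)); ws=P[l==i]; print(np.percentile(ws[:,2],[5,50,95,100]).round(4))
hsv=cv2.cvtColor(im,cv2.COLOR_BGR2HSV)
o=cv2.inRange(hsv,(6,120,80),(20,255,255)); o[:170]=0;o[200:]=0;o[:,:300]=0;o[:,350:]=0
ys,xs=np.nonzero(o); print("orange",xs.min(),xs.max(),ys.min(),ys.max(),plane(c,[[xs.mean(),ys.mean()]],.095).round(4), P[ys,xs,2].max())
ro=cv2.inRange(hsv,(0,150,80),(6,255,255)); ro[:150]=0;ro[180:]=0;ro[:,:160]=0;ro[:,200:]=0
ys,xs=np.nonzero(ro); print("red",xs.min(),xs.max(),ys.min(),ys.max(),np.percentile(P[ys,xs,2],[10,50,90]))
print("pivot",plane(c,[[284,179]],.075).round(4))
a=cv2.resize(im[75:205,125:345],None,fx=3.6,fy=3.6,interpolation=2); cv2.imwrite("pics/w1crop.png",a)
E
```

```text
housing ((518.7083740234375, -210.82496643066406), (101.99275970458984, 99.09184265136719), 11.194899559020996) [[459.1000061035156, -172.10000610351562], [478.29998779296875, -269.29998779296875], [578.4000244140625, -249.5], [559.0999755859375, -152.3000030517578]]
orange 313 335 183 194 [[ 0.4976 -0.2894  0.095 ]] 0.10007057130171682
red 172 181 158 172 [0.04572149 0.04675707 0.04771028]
pivot [[ 0.4912 -0.2414  0.075 ]]
```

View pics/w1crop.png

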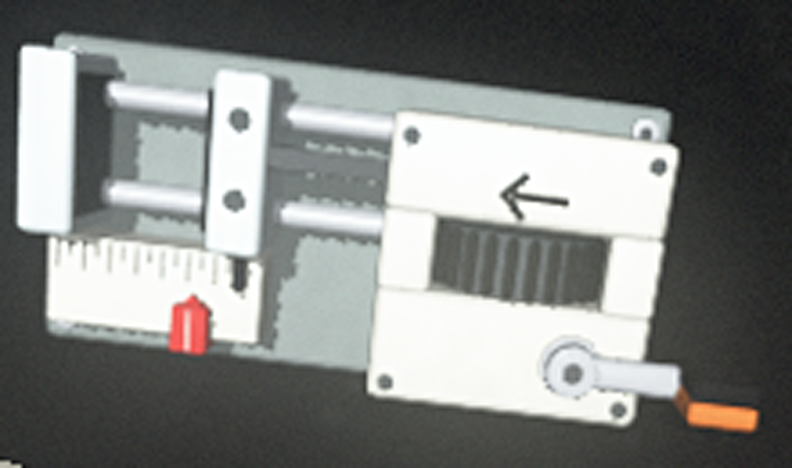

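Run:
```python
from an import *
c,im,dp=load("w1")
a=np.deg2rad(11.2); M=np.array([[np.cos(a),-np.sin(a)],[np.sin(a),np.cos(a)]]); O=np.array([.5076,-.1365])
def cl(q,z):
    p=plane(c,[[125+(q[0]-1.3)/3.6,75+(q[1]-1.3)/3.6]],z)[0,:2]; print(q,p.round(4),((p-O)@M*1000).round(1))
for q in((438,225),(432,290),(608,238),(603,303)): cl(q,.066)
for q in((520,227),(517,300)): cl(q,.0785)
cl((238,291),.0425); cl((192,297),.0425); cl((572,374),.075)
for p in ((690,415),(755,420)): cl(p,.099)
print("cam",c[3])
```

```text
(438, 225) [ 0.5257 -0.1794] [  9.4 -45.6]
(432, 290) [ 0.5032 -0.1844] [-13.6 -46.1]
(608, 238) [ 0.5401 -0.2376] [  12.2 -105.5]
(603, 303) [ 0.5178 -0.2439] [ -10.8 -107.3]
(520, 227) [ 0.5351 -0.2059] [ 13.5 -73.5]
(517, 300) [ 0.5111 -0.2131] [-11.4 -75.8]
(238, 291) [ 0.476  -0.1154] [-26.9  26.8]
(192, 297) [ 0.4684 -0.0995] [-31.3  43.9]
(572, 374) [ 0.4916 -0.2406] [-35.9 -99. ]
(690, 415) [ 0.4955 -0.2792] [ -39.6 -137.6]
(755, 420) [ 0.5007 -0.3007] [ -38.7 -159.7]
cam [ 0.56934674 -0.17526104  0.46379494]
```

```bash
python3 -m pendant '[[0,[2,40,0],3],[0,[5,80,0],7],[0,[5,97,40],7],[0,[5,97,80],7],[0,[5,97,120],7],[0,[5,97,160],7],[0,[5,97,190],7],[0,[5,97,210],7],[0,[5,97,224],7],[0,[5,97,224],7],[0,[5,97,224],7]]'
python3 - <<'E'
from h import *
s=monitor.sense(); im,dp=imaging.get_image("wrist"); c=cam("wrist",s)
cv2.imwrite("pics/w2.png",im)
a=np.deg2rad(11.2); M=np.array([[np.cos(a),-np.sin(a)],[np.sin(a),np.cos(a)]]); O=np.array([.5076,-.1365])
print((s["ee_pos"][:2]-O)@M*1000,s["ee_pos"][2])
E
```

```text
time_s: 2.45
ee_pos: [0.531, -0.2919, 0.0792]
ee_rot: [3.127, 0.3, 0.001]
ft_force: [0.2, -0.0, 1.1]
opening: 0.006
grip_force: 0.0
[  -7.20982085 -156.95847024] 0.07924303602638041
```

View pics/w2.png

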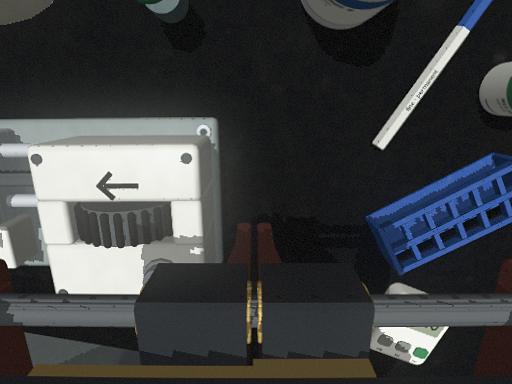

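```bash
python3 -m pendant '[[0,[-8,1,0],0],[0,[-17,2,0],0],[0,[-25,2,0],0],[0,[-33,1,0],0],[0,[-40,0,0],0],[0,[-47,-3,0],0],[0,[-54,-6,0],0],[0,[-60,-11,0],0],[0,[-64,-15,0],0],[0,[-64,-15,0],0]]'
python3 - <<'E'
from h import *
for n in("scene","side"):
    im,dp=imaging.get_image(n); c=cam(n); hsv=cv2.cvtColor(im,cv2.COLOR_BGR2HSV)
    m=cv2.inRange(hsv,(6,120,80),(20,255,255)); x0,x1,y0,y1=(215,320,170,295) if n=="scene" else (190,275,145,235)
    ys,xs=np.nonzero(m[y0:y1,x0:x1]); print(n,len(xs), plane(c,[[xs.mean()+x0,ys.mean()+y0]],.083) if len(xs) else "")
    cv2.imwrite(f"pics/{n}1.png",im)
E
```

```text
time_s: 3.5
ee_pos: [0.4642, -0.2874, 0.0785]
ee_rot: [-3.126, -0.302, 0.002]
ft_force: [0.6, -0.3, -0.9]
opening: 0.007
grip_force: 0.0
scene 104 [[ 0.45065375 -0.2670828   0.083     ]]
side 40 [[ 0.43861615 -0.2688431   0.083     ]]
```

```bash
python3 -m pendant '[[0,[-1,-2,0],0],[0,[-2,-4,0],0],[0,[-3,-5,0],0],[0,[-3,-5,0],0]]'
python3 - <<'E'
from h import *
for n in("scene","side"):
    im,dp=imaging.get_image(n); c=cam(n); hsv=cv2.cvtColor(im,cv2.COLOR_BGR2HSV)
    m=cv2.inRange(hsv,(6,120,80),(20,255,255)); x0,x1,y0,y1=(215,320,170,295) if n=="scene" else (190,275,145,235)
    ys,xs=np.nonzero(m[y0:y1,x0:x1]); print(n,len(xs), plane(c,[[xs.mean()+x0,ys.mean()+y0]],.083) if len(xs) else "")
s=monitor.sense()
a=np.deg2rad(11.2); M=np.array([[np.cos(a),-np.sin(a)],[np.sin(a),np.cos(a)]]); O=np.array([.5076,-.1365])
print((s["ee_pos"][:2]-O)@M*1000,s["ee_pos"][2],s["ft_force"])
E
```

```text
time_s: 4.0
ee_pos: [0.4631, -0.2855, 0.079]
ee_rot: [3.124, 0.302, 0.004]
ft_force: [3.5, -4.5, -3.3]
opening: 0.006
grip_force: 2.7
scene 109 [[ 0.45006988 -0.26599732  0.083     ]]
side 54 [[ 0.43789917 -0.26160331  0.083     ]]
[ -72.54957477 -137.51050936] 0.07892924725176598 [ 4.04855831 -3.1574373  -4.6231432 ]
```

```bash
python3 -m pendant '[[0,[6,10,0],0],[0,[6,10,-20],0],[0,[6,10,-38],0],[0,[25,-5,-38],0],[0,[50,-30,-38],0],[0,[75,-49,-38],0],[0,[75,-49,-20],0],[0,[75,-49,-5],0],[0,[75,-49,-5],0]]'
python3 - <<'E'
from h import *
s=monitor.sense(); im,dp=imaging.get_image("wrist"); c=cam("wrist",s); cv2.imwrite("pics/w3.png",im)
a=np.deg2rad(11.2); M=np.array([[np.cos(a),-np.sin(a)],[np.sin(a),np.cos(a)]]); O=np.array([.5076,-.1365])
print((s["ee_pos"][:2]-O)@M*1000,s["ee_pos"][2],s["ft_force"])
E
```

```text
time_s: 5.0
ee_pos: [0.5244, -0.2203, 0.0818]
ee_rot: [-3.124, -0.303, 0.006]
ft_force: [-1.3, 0.1, 1.3]
opening: 0.006
grip_force: 0.0
[  0.24107562 -85.48866267] 0.08175569160562911 [-1.33337333  0.14771549  1.28431818]
```

View pics/w3.png

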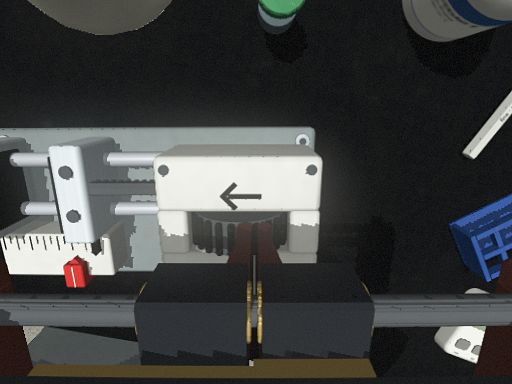

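```bash
python3 -m pendant '[[0,[0,0,2],0],[0,[0,0,4],0],[0,[0,0,4],0]]';  python3 -m pendant '[[0,[0,0,1],0],[0,[0,0,1],0]]'; python3 -m pendant '[[0,[0,0,1],0],[0,[0,0,1],0]]'
```

```text
time_s: 5.35
ee_pos: [0.5259, -0.2219, 0.08]
ee_rot: [3.127, 0.301, 0.001]
ft_force: [0.3, 1.7, -0.5]
opening: 0.004
grip_force: 0.0
time_s: 5.55
ee_pos: [0.5258, -0.2217, 0.0788]
ee_rot: [-3.127, -0.302, -0.0]
ft_force: [-0.8, -0.1, -0.5]
opening: 0.006
grip_force: 0.0
time_s: 5.75
ee_pos: [0.5259, -0.2217, 0.0779]
ee_rot: [3.127, 0.302, 0.001]
ft_force: [-0.3, -0.8, 1.8]
opening: 0.003
grip_force: 1.0
```

```bash
python3 -m pendant '[[0,[0,0,1],0],[0,[0,0,1],0]]'; python3 -m pendant '[[0,[0,0,1],0],[0,[0,0,1],0],[0,[0,0,1],0]]'
```

```text
time_s: 5.95
ee_pos: [0.5261, -0.2219, 0.0777]
ee_rot: [3.126, 0.302, 0.001]
ft_force: [-2.7, -0.2, 8.9]
opening: 0.006
grip_force: 4.2
time_s: 6.25
ee_pos: [0.5262, -0.2222, 0.0775]
ee_rot: [3.126, 0.302, 0.002]
ft_force: [-3.8, 0.3, 15.2]
opening: 0.01
grip_force: 7.3
```

```bash
cat > pm.py <<'E'
from h import *
s=monitor.sense(); im,dp=imaging.get_image("wrist"); c=cam("wrist",s)
a=np.deg2rad(11.2); M=np.array([[np.cos(a),-np.sin(a)],[np.sin(a),np.cos(a)]]); O=np.array([.5076,-.1365])
cl=lambda uv,z: (plane(c,[uv],z)[:,:2]-O)@M*1000
print("tcp",((s["ee_pos"][:2]-O)@M*1000).round(1),np.round(s["ee_pos"][2],4),s["ft_force"].round(1))
B=lambda x,y:proj(c,[[*(O+M@np.array([x,y])/1000),.0425]])[0]
# red mark: leading (most +x) pixels
hsv=cv2.cvtColor(im,cv2.COLOR_BGR2HSV); r=cv2.inRange(hsv,(0,120,60),(7,255,255))|cv2.inRange(hsv,(174,120,60),(180,255,255))
p=B(-33,44).astype(int); k=np.zeros_like(r); y0,x0=max(p[1]-30,0),max(p[0]-30,0); k[y0:p[1]+30,x0:p[0]+30]=255; r&=k
ys,xs=np.nonzero(r)
tip=ys<=ys.min()+1
print("red tip px",xs[tip].mean(),ys.min(),cl([xs[tip].mean(),ys.min()],.0425), "body px",xs.min(),xs.max())
# pointer: dark pixels around expected strip x -17..-27, y 20..50
rect=np.array([B(-18,22),B(-18,52),B(-28,52),B(-28,22)]).astype(np.int32); k=np.zeros_like(r); cv2.fillConvexPoly(k,rect,255)
d=((im.max(2)<75)&(k>0)).astype(np.uint8); N,l,st,ce=cv2.connectedComponentsWithStats(d)
for i in range(1,N):
    if st[i,4]>8: print("dark",st[i],ce[i].round(1),cl(ce[i],.0425))
x,y=B(-25,35).astype(int); x0,y0=max(x-60,0),max(y-45,0)
import sys; cv2.imwrite(f"pics/{sys.argv[1]}.png",cv2.resize(im[y0:y0+90,x0:x0+120],None,fx=5,fy=5,interpolation=2)); print("crop origin",x0,y0)
E
python3 -m pendant '[[0,[0,0,-1.2],0],[0,[0,-4,-1.2],0],[0,[0,-8,-1.2],0],[0,[0,-12,-1.2],0],[0,[0,-16,-1.2],0],[0,[0,-20,-1.2],0],[0,[0,-20,-1.2],0]]'; python3 pm.py p1
```

```text
time_s: 6.95
ee_pos: [0.5221, -0.2015, 0.0776]
ee_rot: [3.127, 0.302, 0.001]
ft_force: [-0.2, 2.3, 9.2]
opening: -0.0
grip_force: 4.6
tcp [  1.6 -66.6] 0.0776 [-0.2  2.3  9.2]
red tip px 99.8 261 [[-28.82704613  41.92779232]] body px 86 115
dark [108 246  11  14 100] [112.7 252.6] [[-22.27450497  31.86824821]]
crop origin 48 211
```

View pics/p1.png

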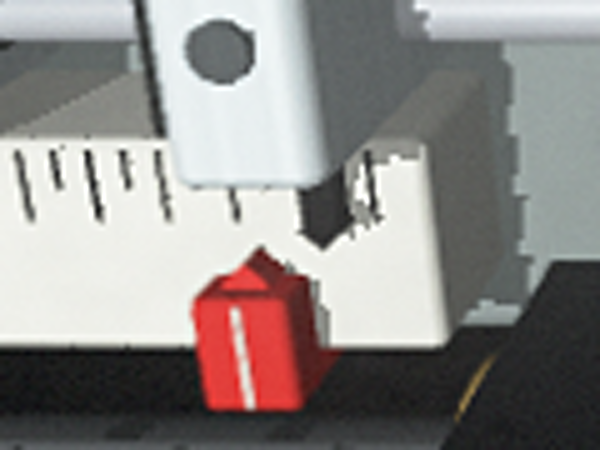

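Pointer tip at crop (322,248), mark tip at (262,247), a gap of about 12 px or 9.4 mm. The wheel turns properly, so I'll do another stroke.

```bash
python3 -m pendant '[[0,[0,0,-8],0],[0,[0,10,-8],0],[0,[0,20,-8],0],[0,[0,20,-3],0],[0,[0,20,0.3],0],[0,[0,20,0.3],0],[0,[0,16,0],0],[0,[0,12,0],0],[0,[0,8,0],0],[0,[0,4,0],0],[0,[0,0,0],0],[0,[0,0,0],0]]'; python3 pm.py p2
```

```text
time_s: 8.2
ee_pos: [0.5225, -0.2019, 0.0776]
ee_rot: [3.126, 0.302, 0.002]
ft_force: [-1.3, 0.9, 11.1]
opening: 0.008
grip_force: 4.9
tcp [  2. -67.] 0.0776 [-1.3  0.9 11.1]
red tip px 99.5 262 [[-29.2295088   41.77526219]] body px 86 115
dark [101 247  10  14 100] [105.  253.2] [[-22.41222442  36.92998039]]
crop origin 48 211
```

View pics/p2.png

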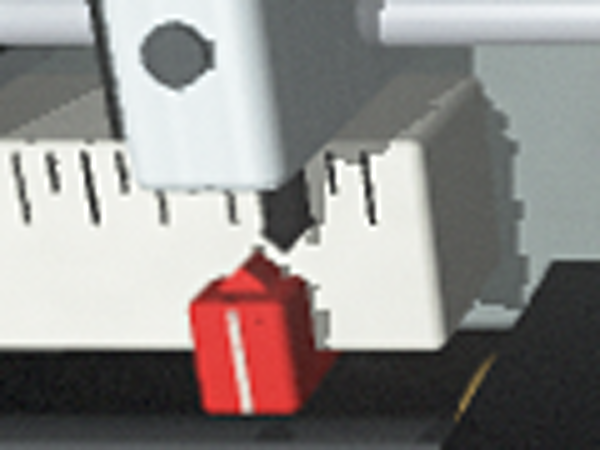

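The move was 5.06 mm for 20 mm of stroke. The pointer tip is now at crop (287,250) and the mark at (259,250). Parallax from this angle is a concern because the saddle may be higher than the pointer, so I'll look from directly above the mark.

```bash
python3 -m pendant '[[0,[0,0,-30],0],[0,[0,0,-60],0],[0,[0,0,-85],0],[0,[-20,-30,-85],0],[0,[-40,-65,-85],0],[0,[-60,-100,-85],0],[0,[-67,-107,-85],0],[0,[-67,-107,-85],0],[0,[-67,-107,-85],0]]'; python3 pm.py p3
python3 - <<'E'
from h import *
s=monitor.sense(); im,dp=imaging.get_image("wrist"); cv2.imwrite("pics/w4.png",im); np.save("w4.npy",dp); c=cam("wrist",s); np.savez("w4c.npz",K=c[0],d=c[1],R=c[2],t=c[3])
E
```

```text
time_s: 9.15
ee_pos: [0.437, -0.1106, 0.162]
ee_rot: [3.126, 0.302, 0.002]
ft_force: [0.2, 0.8, 0.1]
opening: 0.003
grip_force: 0.0
tcp [-64.3  39.2] 0.162 [0.2 0.8 0.1]
red tip px 248.33333333333334 151 [[-30.12524505  43.8719982 ]] body px 241 255
crop origin 198 100
```

View pics/p3.png

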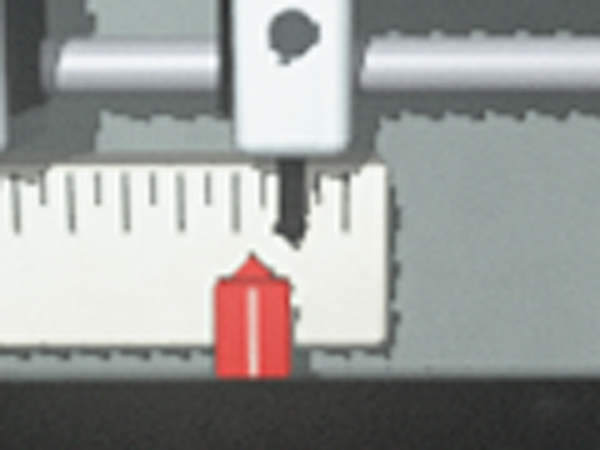

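Overhead, the pointer is at crop x≈291 and the mark tip at x≈252. Ticks 55 px apart (10 mm) give about 7.2 mm remaining, roughly 29 mm of rolling. I'll do two strokes of 14.5 mm.

```bash
python3 -m pendant '[[0,[20,40,0],0],[0,[40,80,0],0],[0,[67,123,0],0],[0,[67,123,30],0],[0,[67,123,60],0],[0,[67,123,78],0],[0,[67,123,78],0]]'
python3 -m pendant '[[0,[0,0,4],0],[0,[0,0,7.2],0],[0,[0,0,7.2],0],[0,[0,-4,7],0],[0,[0,-8,7],0],[0,[0,-12,7],0],[0,[0,-14.5,7],0],[0,[0,-14.5,7],0],[0,[0,-14.5,0],0],[0,[0,-5,0],0],[0,[0,0,0],0],[0,[0,0,0],0]]'
python3 -m pendant '[[0,[0,0,4],0],[0,[0,0,7.2],0],[0,[0,0,7.2],0],[0,[0,-4,7],0],[0,[0,-8,7],0],[0,[0,-12,7],0],[0,[0,-14.5,7],0],[0,[0,-14.5,7],0]]'
python3 -m pendant '[[0,[0,0,-30],0],[0,[0,0,-60],0],[0,[0,0,-85],0],[0,[-20,-30,-85],0],[0,[-40,-65,-85],0],[0,[-60,-100,-85],0],[0,[-67,-107,-85],0],[0,[-67,-107,-85],0],[0,[-67,-107,-85],0]]'; python3 pm.py p4
python3 - <<'E'
import cv2,numpy as np
for n in("p3","p4"):
    im=cv2.imread(f"pics/{n}.png"); h=cv2.cvtColor(im,cv2.COLOR_BGR2HSV)
    r=((h[...,1]>120)&((h[...,0]<8)|(h[...,0]>172))); ys,xs=np.nonzero(r); t=ys<ys.min()+12
    print(n,"red rows",ys.min(),"tip x",xs[t].mean(),"body",xs.min(),xs.max())
    for y in(190,205,220,228,235,240):
        x=np.nonzero((im[y].max(1)<95))[0]; x=x[(x>200)&(x<400)]; print(y,x.min() if len(x) else 0,x.max() if len(x) else 0,x.mean() if len(x) else 0)
E
```

```text
time_s: 9.95
ee_pos: [0.5238, -0.2177, 0.0808]
ee_rot: [-3.124, -0.3, 0.007]
ft_force: [-0.4, -0.0, -0.2]
opening: 0.006
grip_force: 0.0
time_s: 11.15
ee_pos: [0.5251, -0.2187, 0.0837]
ee_rot: [3.127, 0.301, -0.0]
ft_force: [0.7, 0.8, -0.5]
opening: 0.006
grip_force: 0.0
time_s: 11.95
ee_pos: [0.5225, -0.2035, 0.0779]
ee_rot: [3.126, 0.303, 0.001]
ft_force: [-1.5, 0.1, 12.5]
opening: 0.006
grip_force: 5.4
time_s: 12.85
ee_pos: [0.4373, -0.112, 0.1621]
ee_rot: [3.126, 0.302, 0.002]
ft_force: [0.4, 0.1, 1.2]
opening: 0.001
grip_force: 0.0
tcp [-64.2  37.6] 0.1621 [0.4 0.1 1.2]
red tip px 246.5 152 [[-30.96406904  43.9870196 ]] body px 239 253
dark [244 137   5  11  14] [247.2 142.5] [[-22.41295066  43.26742128]]
crop origin 196 100
p3 red rows 257 tip x 252.55395683453239 body 215 290
190 282 302 292.0
205 281 303 292.0
220 281 395 303.8
228 277 395 300.4
235 286 301 293.5
240 291 295 293.0
p4 red rows 258 tip x 253.71875 body 216 291
190 240 265 252.5
205 241 263 252.0
220 241 263 252.0
228 240 267 253.5
235 246 396 269.27777777777777
240 252 255 253.5
```

The overhead view now shows the pointer tip at x≈253.5 and the mark tip at x≈253.7, so they are aligned. Next, around to the orange face to lock the lever.

```bash
python3 -m pendant '[[0,[-10,40,0],0],[0,[-22,85,0],0],[0,[-33,127,0],0],[0,[-33,127,0],0],[0,[-33,127,30],0],[0,[-33,127,60],0],[0,[-33,127,83],0],[0,[-33,127,83],0],[0,[-33,127,83],0]]'
python3 -m pendant '[[0,[4,9,0],0],[0,[7,21,0],0],[0,[11,29,0],0],[0,[15,36,0],0],[0,[21,43,0],0],[0,[27,48,0],0],[0,[35,53,0],0],[0,[40,55,0],0],[0,[44,56,0],0],[0,[46,56,0],0],[0,[46,56,0],0]]'
python3 - <<'E'
from h import *
for n in("scene","side"):
    im,dp=imaging.get_image(n); c=cam(n); hsv=cv2.cvtColor(im,cv2.COLOR_BGR2HSV)
    m=cv2.inRange(hsv,(6,120,80),(20,255,255)); x0,x1,y0,y1=(215,320,170,295) if n=="scene" else (190,275,145,235)
    ys,xs=np.nonzero(m[y0:y1,x0:x1]); print(n,len(xs), plane(c,[[xs.mean()+x0,ys.mean()+y0]],.083) if len(xs) else "")
s=monitor.sense()
a=np.deg2rad(11.2); M=np.array([[np.cos(a),-np.sin(a)],[np.sin(a),np.cos(a)]]); O=np.array([.5076,-.1365])
print((s["ee_pos"][:2]-O)@M*1000,s["ee_pos"][2],s["ft_force"])
E
```

```text
time_s: 13.8
ee_pos: [0.4283, -0.2424, 0.0788]
ee_rot: [-3.126, -0.302, 0.001]
ft_force: [0.3, -0.1, -0.7]
opening: 0.005
grip_force: 0.0
time_s: 14.9
ee_pos: [0.4819, -0.2889, 0.0788]
ee_rot: [3.126, 0.305, -0.006]
ft_force: [-8.6, -3.7, 2.7]
opening: 0.003
grip_force: 4.6
scene 19 [[ 0.49406626 -0.2793113   0.083     ]]
side 95 [[ 0.49632256 -0.2852355   0.083     ]]
[ -54.79818709 -144.46600831] 0.07881598104145188 [-8.17484499 -3.13829331  3.56092876]
```

Hard against the stop at about 9 N. I'll back off and verify from above.

```bash
python3 -m pendant '[[0,[-15,0,0],0],[0,[-20,0,0],0],[0,[-20,0,-40],0],[0,[-20,0,-83],0],[0,[-18,-45,-83],0],[0,[-16,-90,-83],0],[0,[-14,-135,-83],0],[0,[-12,-183,-83],0],[0,[-12,-183,-83],0],[0,[-12,-183,-83],0]]'; python3 pm.py p5
python3 - <<'E'
from h import *
im=imaging.get_image("wrist")[0]; cv2.imwrite("pics/w5.png",im)
for n in("scene","side"):
    im,dp=imaging.get_image(n); c=cam(n); hsv=cv2.cvtColor(im,cv2.COLOR_BGR2HSV)
    m=cv2.inRange(hsv,(6,120,80),(20,255,255)); x0,x1,y0,y1=(215,320,170,295) if n=="scene" else (190,275,145,235)
    ys,xs=np.nonzero(m[y0:y1,x0:x1]); print(n,len(xs), plane(c,[[xs.mean()+x0,ys.mean()+y0]],.083) if len(xs) else "")
E
```

```text
time_s: 16.0
ee_pos: [0.4372, -0.1104, 0.1622]
ee_rot: [3.126, 0.306, 0.002]
ft_force: [-0.8, -0.1, -0.5]
opening: 0.005
grip_force: 0.0
tcp [-64.   39.3] 0.1622 [-0.8 -0.1 -0.5]
red tip px 248.5 152 [[-30.79016513  43.97556508]] body px 241 255
crop origin 198 100
scene 8 [[ 0.50691474 -0.26148343  0.083     ]]
side 79 [[ 0.49758678 -0.28627197  0.083     ]]
```

View pics/w5.png

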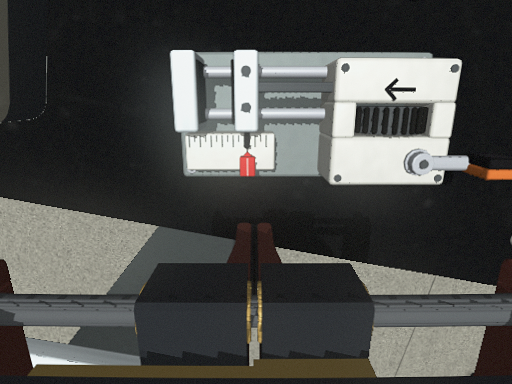

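The pointer (247,147) still stands on the mark tip (248,152), the lever is along clamp -y at its locked stop with the tab at (490,172), and the robot touches nothing. Handing in.

```bash
python3 -c "
from bench import bot; print(bot.close_job())"
```

```text
the job is handed in; nothing more can be done
None
```

Job handed in at about 16 s of the 72 s allowed: in the last wrist picture the pointer stands on the red mark tip and the lever is back at its locked stop, but handing in returned no verdict.

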